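# Set up the tasting corner of a dried-fish stall

### The arm

A 7-joint arm with a two-finger parallel gripper is mounted at the origin on the work surface. World frame = base frame: x ahead of the robot, y to its left, z up, the work surface at z = 0. Lengths are in mm, angles in rad, forces in N, time in s.
With the tool pointing down it reaches from about 400 to 850 mm from the base axis. Payload 4.4 kg.
Tool frame: the origin (TCP) lies on the centre line of the jaws, within the pads' length; the fingertips stand 25 mm ahead of it and the grasp point (between the pads) lies 6 mm ahead of it; z points along the fingers, y is the line along which they close (so a half turn about z gives the same grasp; the last joint's range is limited). The gripper opens to 94 mm and grips with 3 to 60 N. Pads are 16 mm wide; open, the fingers measure 119 mm over their backs; the gripper's body (75 mm by 177 mm) begins 78 mm behind the grasp point.
Start: joints at [1.142, 0.628, 0.038, 1.517, -0.027, 0.996, -0.02], TCP at [230.709, -607.693, 230.478] pointing down, gripper open.
Joint ranges: [-3.06, 3.06], [-0.37, 2.12], [-1.25, 1.32], [0.18, 2.47], [-1.1, 4.24], [0.23, 1.98], [-2.94, 2.94]. Speed limits (rad/s): [2.57, 2.57, 3.14, 3.14, 3.14, 3.14, 3.14].

### API

Orientations are given as a unit quaternion [w, x, y, z].
In Python, from workcell import * gives the robot as it stands. The module is installed in compiled form; this text tells all that it offers.
- The arm moves only by the shell command python3 -m jog 'ROWS' [OPENING] [FORCE]. ROWS is a JSON object of lists of equal length, an entry for each row: "dp": the shift along the tool's x, y, z as a fraction of full scale, a list of three; "dr": the turn, a rotation vector about the tool's x, y, z as a fraction of full scale, a list of three. In form: {"dp": [[x, y, z], ...], "dr": [[ax, ay, az], ...]}. A call has 1 to 10 rows; each row is the pose to reach, as a shift and turn from the pose commanded when the call began, along the tool's axes at that moment; what a row does not reach only later rows make up. Full scale, the value 1, is 0.25 m for a shift and 45 degrees for a turn. A row lasts 1/10 s, in which the tool goes at most 50 mm and 8.59 degrees, less where a joint would pass 70% of its speed; a pose out of reach is approached as far as the arm can. A call with a number of a shift or a turn outside -1 to 1 is refused whole. A call with a gripper value outside its range is refused whole. OPENING is the opening in per cent of the stroke, from 0 (shut) to 100 (fully open), set as the call begins (- or left out, the last holds). The fingers move at their own pace and stop on an object; FORCE is the grip in N (left out, the last holds). Time passes only in rows, so rows that repeat a pose let the fingers close. It gives the time, the measured TCP pose, the force, the opening and the grip force at its end, in the units of the state.
- state(): the state, without advancing time (a new reading comes with each control period).
- read_camera(name): name is "scene" or "top"; returns a dict with "color" (480x640x3 uint8, red, green, blue), "fx", "fy", "cx", "cy" (pixels), "dist" ([k1, k2, p1, p2, k3] as OpenCV has them; the pictures are not rectified), "origin" and "attitude" of the camera in the world. Camera axes: x right, y down, z forward; pixel columns grow to the right and rows downward; lengths in mm; the calibration is good to about 2 mm. A picture is of the moment at which its call begins. There is no depth.
- finish_job(): hands the job in; it is judged then, once.
Trained networks look in the newest picture that a camera, given by its name, has taken for a name from the list of things; names that differ only in an ending like _2 or _b are one class to them, and where a whole thing is asked for, a point or a joint stands for the part that bears it (a point fixed in the world has none). Each returns a list of dicts, best first, with "confidence" (0 to 1); they miss things now and then, are a little off and sometimes report something else, mostly with a low value. They report only what shows in the picture. A call takes as long as a camera call. They do not tell look-alikes from the thing itself.
- search_frame(camera, query): "location" ([row, column] as shares, 0 to 1, of the picture: columns of its width, rows of its height, amid what is visible of it).
- masks_of(camera, query): "mask" (480x640 bool, what is visible of it) and "location" ([row, column] as shares, 0 to 1, of the picture: columns of its width, rows of its height, amid what is visible of it).
The state is a dict: "time_s": time; "joint_pos": joint angles; "qd": joint speeds; "effort": joint torques, N m; "tcp_pos": TCP position; "tcp_rot": TCP orientation; "contact_force": force on the tool from outside, world axes, zero at the start; "torque": the same for the moment, N m; "gripper_width": finger opening in mm; "gripper_force": force on a finger pad.
Only numpy, scipy, OpenCV 4.12 (cv2) and the standard library are available. Lean on these libraries where they do the work, as an engineer would, in place of code of your own. Each camera call takes 0.05 s, during which the arm holds its last target. There are 200 camera calls.

### The job

Set up the tasting corner: hook each sample box that is out over the white stretch at the right-hand end of the rail and slide it along, without lifting it off the coloured part, until its hook lies wholly within the band of its own colour and it hangs there on its own; they cannot pass each other, so do them one by one in the order red, yellow, green, blue (some may be missing). Also seat the black tasting dish flat, square and fully home in the recess of the wooden stand, before or after. Should anything get knocked out of place, put it right, and leave the jar, cup and bowl where they are.

Things in the scene. Friction and masses are not known exactly. Their poses are not given: they have to be found in the camera images.
- tab_red (a point): Centre of the upright red grip tab (10 thick in x, 30 wide in y, 50 high) on top of the red sample box; 126 above the box's underside. Axes are the box's: z up, x across the thin tab. The white hook strip under the tab (22 wide in y, 32 over all in x) has its outer top 25 and its inner roof 31 below this point. May be absent. Sizes in mm.
- box_red: The red sample box, about 120 g: closed clear case 50 x 48 x 50 high, red lid rim, standing; origin: centre of its underside. The hook above it opens to +x: slot 20 wide in x under the tab's centre, stem 6 thick on the -x side, lip 6 thick on the +x side reaching 12 down from the roof; a gap of 33 from lip to case top. May be absent. Sizes in mm.
- band_red (a point): Middle of the red band (38 long) on the rail, at the rail's top face. Axes: y along the rail towards the red band, z up, x level across it, away from the robot. A box seated on the rail has its tab's centre 31 above the top face. Sizes in mm.
- tab_yellow (a point): Centre of the upright yellow grip tab (10 thick in x, 30 wide in y, 50 high) on top of the yellow sample box; 126 above the box's underside. Axes are the box's: z up, x across the thin tab. The white hook strip under the tab (22 wide in y, 32 over all in x) has its outer top 25 and its inner roof 31 below this point. May be absent. Sizes in mm.
- box_yellow: The yellow sample box, about 120 g: closed clear case 50 x 48 x 50 high, yellow lid rim, standing; origin: centre of its underside. The hook above it opens to +x: slot 20 wide in x under the tab's centre, stem 6 thick on the -x side, lip 6 thick on the +x side reaching 12 down from the roof; a gap of 33 from lip to case top. May be absent. Sizes in mm.
- band_yellow (a point): Middle of the yellow band (38 long) on the rail, at the rail's top face. Axes: y along the rail towards the red band, z up, x level across it, away from the robot. A box seated on the rail has its tab's centre 31 above the top face. Sizes in mm.
- tab_green (a point): Centre of the upright green grip tab (10 thick in x, 30 wide in y, 50 high) on top of the green sample box; 126 above the box's underside. Axes are the box's: z up, x across the thin tab. The white hook strip under the tab (22 wide in y, 32 over all in x) has its outer top 25 and its inner roof 31 below this point. May be absent. Sizes in mm.
- box_green: The green sample box, about 120 g: closed clear case 50 x 48 x 50 high, green lid rim, standing; origin: centre of its underside. The hook above it opens to +x: slot 20 wide in x under the tab's centre, stem 6 thick on the -x side, lip 6 thick on the +x side reaching 12 down from the roof; a gap of 33 from lip to case top. May be absent. Sizes in mm.
- band_green (a point): Middle of the green band (38 long) on the rail, at the rail's top face. Axes: y along the rail towards the red band, z up, x level across it, away from the robot. A box seated on the rail has its tab's centre 31 above the top face. Sizes in mm.
- tab_blue (a point): Centre of the upright blue grip tab (10 thick in x, 30 wide in y, 50 high) on top of the blue sample box; 126 above the box's underside. Axes are the box's: z up, x across the thin tab. The white hook strip under the tab (22 wide in y, 32 over all in x) has its outer top 25 and its inner roof 31 below this point. May be absent. Sizes in mm.
- box_blue: The blue sample box, about 120 g: closed clear case 50 x 48 x 50 high, blue lid rim, standing; origin: centre of its underside. The hook above it opens to +x: slot 20 wide in x under the tab's centre, stem 6 thick on the -x side, lip 6 thick on the +x side reaching 12 down from the roof; a gap of 33 from lip to case top. May be absent. Sizes in mm.
- band_blue (a point): Middle of the blue band (38 long) on the rail, at the rail's top face. Axes: y along the rail towards the red band, z up, x level across it, away from the robot. A box seated on the rail has its tab's centre 31 above the top face. Sizes in mm.
- white_stretch (a point): Middle of the plain white stretch (125 long) at the rail's end on the robot's right (-y), at its top face; axes as for the bands. Towards +y come the bands blue, green, yellow, red, centred 102, 172, 242 and 312 from here. Boxes go on from the robot's side: move in +x with the bar in the gap below the lip, then down. Sizes in mm.
- rail: The fixed rail: a level dark square bar 14 x 14, 440 long, along its y, top face 190 above the table, on a 14 square post at either end (213 from the middle) with a 50 x 50 foot. Origin on the table under its middle. Hooks cannot pass one another on it. Sizes in mm.
- dish_handle (a point): Black two-part tasting dish, 70 (x) x 100 (y), 22 high at its rim (solid 14 plus low rim), with an upright central handle plate 12 thick (x) x 36 wide (y) rising to 60 above the underside; about 220 g. This point is on its axis 37 above the underside (23 below the handle's top); axes the dish's own, z up. Half a turn makes no difference. Sizes in mm.
- dish: The same dish; origin at the centre of its underside. Sizes in mm.
- recess (a point): Centre of the floor of the recess in the fixed wooden stand (stand 130 x 160 x 30 high). The recess is 74 (x) x 104 (y), 12 deep, with a bevelled mouth; its floor is 18 above the table. Axes along the recess. With the dish home the dish_handle point is 37 above this. Sizes in mm.
- cup: small white cup, 54 across, 50 high; bystander, not needed; origin: centre of its underside. mm.
- bowl: small blue bowl, 90 across, 35 high; bystander, not needed; origin: centre of its underside. mm.
- jar: glass jar with yellow lid, 60 across, 70 high; bystander, not needed; origin: centre of its underside. mm.
Not all that is in view belongs to the job. What is shaped like the box_red but purple is not meant.

How it is judged:
By the outcome, as a careful person would: the job done as asked, in the order asked, and still so for the second after the job is handed in, with the robot touching nothing.
Of box_red, box_yellow, box_green, box_blue only 3 to 4 are there at a start; the rules pass over those that are not, and their reading is None.
At some moment in a run one of box_red, box_yellow, box_green, box_blue, dish may be knocked a few centimetres aside while the robot is not near it.
It also fails if it takes over 210 s, if anything falls off the work surface, if the arm or the gripper's body presses on something with over 40 N, if the wrist force passes 120 N, or if a joint passes its speed limit or range.

## Working session

There is one attempt and no reset: what is moved stays moved. The work goes in short steps, Python scripts to look and compute and a shell command to move; the robot and the scene stay as the last step left them, time stands still between calls to the robot, and variables do not carry over. Pictures are saved under pics/ and viewed, at most 16 in all, crops included, and the job is handed in when it is done.

```bash
mkdir -p pics; python3 - <<'E'
from workcell import *
import cv2
s=state();print(s['time_s'],s['tcp_pos'],s['tcp_rot'],s['gripper_width'])
for n in('scene','top'):
    c=read_camera(n);cv2.imwrite(f'pics/{n}0.png',c['color'][:,:,::-1]);print({k:v for k,v in c.items() if k!='color'})
    for q in['tab_red','tab_yellow','tab_green','tab_blue','dish_handle','recess','white_stretch','band_red','band_blue','dish']:
        print(n,q,[(round(d['confidence'],2),round(d['location'][1]*640),round(d['location'][0]*480)) for d in search_frame(n,q)[:3]])
E
```

```text
0.0 [ 230.4675839  -607.11895712  229.56808372] [-9.07065217e-04  9.83594674e-01  1.80390288e-01 -1.95955427e-04] 94.18577253610717
{'fx': 561.03006637241, 'fy': 561.03006637241, 'cx': 318.1985279817933, 'cy': 240.85850060635687, 'dist': array([-0.14508794,  0.        ,  0.        ,  0.        ,  0.        ]), 'origin': array([1137.39479615,  407.05579745, 1105.125712  ]), 'attitude': array([-0.15568743,  0.45423688,  0.83059366, -0.28203627])}
scene tab_red [(0.96, 302, 223), (0.85, 232, 156), (0.73, 286, 276)]
scene tab_yellow [(0.78, 227, 195)]
scene tab_green [(0.78, 255, 212), (0.49, 289, 274), (0.33, 464, 335)]
scene tab_blue [(0.87, 335, 242), (0.48, 312, 300), (0.26, 255, 211)]
scene dish_handle [(0.66, 390, 277), (0.29, 311, 299)]
scene recess [(0.84, 463, 337), (0.57, 392, 276)]
scene white_stretch [(0.97, 289, 277), (0.32, 190, 219)]
scene band_red [(0.81, 284, 277)]
scene band_blue [(0.8, 292, 273)]
scene dish [(0.69, 390, 275)]
{'fx': 554.9456496092184, 'fy': 554.9456496092184, 'cx': 315.7888943928639, 'cy': 233.2813794386436, 'dist': array([-0.16091588,  0.        ,  0.        ,  0.        ,  0.        ]), 'origin': array([ 432.68633482,    3.9838622 , 1191.76619677]), 'attitude': array([ 0.02000243, -0.69921533,  0.71442778, -0.01705186])}
top tab_red [(0.9, 502, 294), (0.82, 390, 300), (0.57, 364, 257)]
top tab_yellow [(0.7, 466, 191), (0.65, 469, 257)]
top tab_green [(0.62, 417, 249), (0.18, 319, 155)]
top tab_blue [(0.7, 317, 262)]
top dish_handle [(0.83, 247, 266)]
top recess [(0.66, 152, 247)]
top white_stretch [(0.55, 325, 154)]
top band_red [(0.58, 322, 153)]
top band_blue [(0.85, 321, 151)]
top dish [(0.9, 246, 266)]
```

View pics/scene0.png

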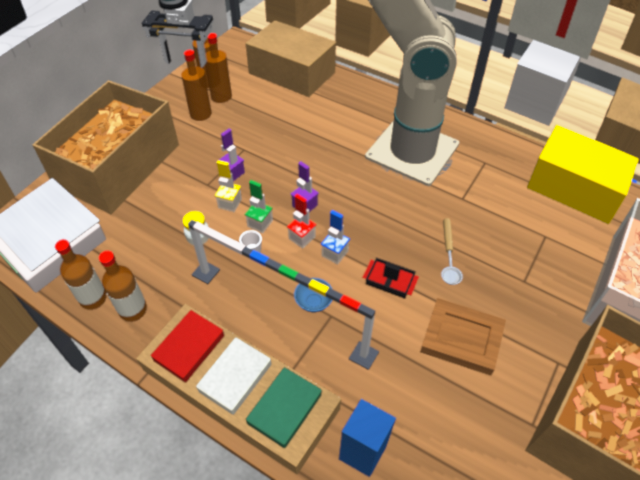

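View pics/top0.png

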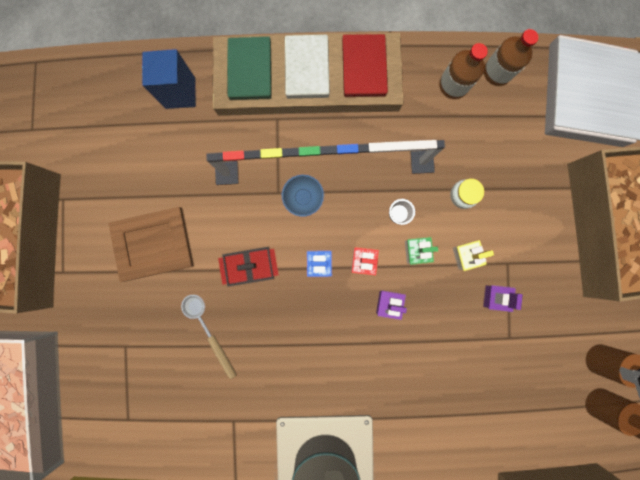

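```bash
cat > h.py <<'E'
from workcell import *
import numpy as np, cv2
from scipy.spatial.transform import Rotation as R
def rot(q): return R.from_quat(np.r_[q[1:],q[0]]).as_matrix()
def ray(c,u,v):
    K=np.array([[c['fx'],0,c['cx']],[0,c['fy'],c['cy']],[0,0,1]])
    p=cv2.undistortPoints(np.array([[[u,v]]],float),K,c['dist'])[0,0]
    return rot(c['attitude'])@np.r_[p,1]
def atz(c,u,v,z):
    d=ray(c,u,v);o=c['origin'];return (o+d*(z-o[2])/d[2]).round(1)
def proj(c,P):
    K=np.array([[c['fx'],0,c['cx']],[0,c['fy'],c['cy']],[0,0,1]])
    M=rot(c['attitude']).T;return cv2.projectPoints(np.array(P,float).reshape(-1,1,3),cv2.Rodrigues(M)[0],-M@c['origin'],K,c['dist'])[0][:,0]
E
python3 - <<'E'
import cv2
a=cv2.imread('pics/top0.png')[225:325,290:530];cv2.imwrite('pics/topc.png',cv2.resize(a,None,fx=3.33,fy=3.33,interpolation=2)[:,:800])
b=cv2.imread('pics/scene0.png')[120:300,180:420];cv2.imwrite('pics/scc.png',cv2.resize(b,None,fx=3.33,fy=3.33,interpolation=2)[:,:800])
a=cv2.imread('pics/top0.png')[130:290,100:300];b=cv2.imread('pics/top0.png')[130:190,200:460]
cv2.imwrite('pics/topd.png',cv2.resize(a,None,fx=3.7,fy=3.7,interpolation=2))
cv2.imwrite('pics/tope.png',cv2.resize(b,None,fx=3,fy=3,interpolation=2))
E
```

```text
(no output)
```

View pics/topc.png

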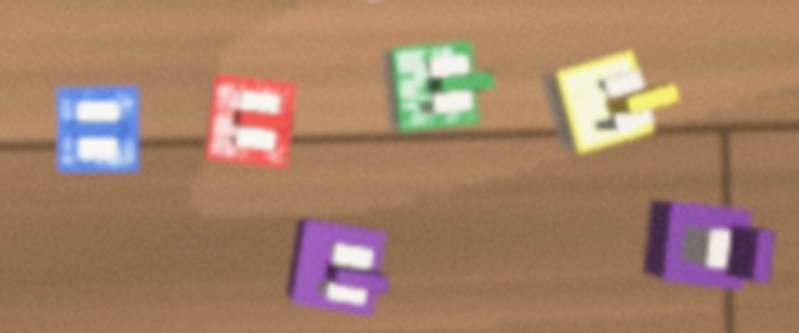

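View pics/scc.png

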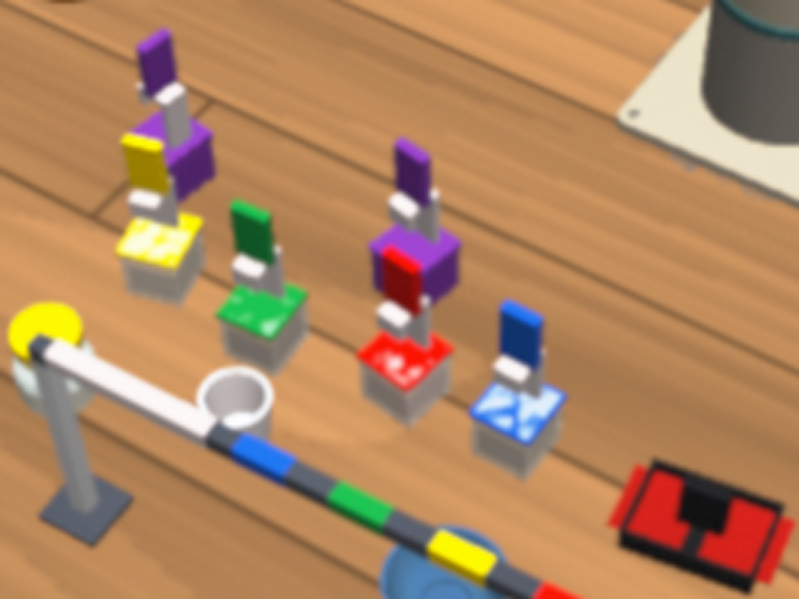

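View pics/topd.png

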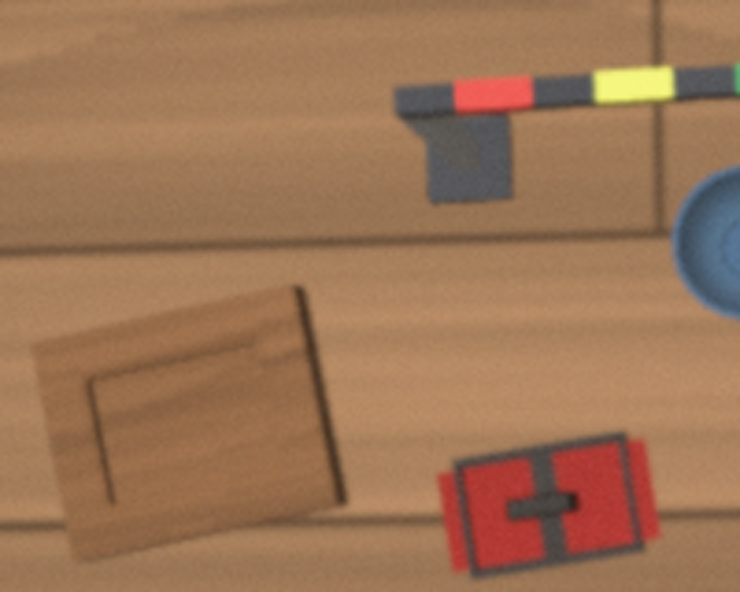

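```bash
cat > m.py <<'E'
from h import *
c=read_camera('top');s=read_camera('scene')
def yaw4(P): # corners order tl,tr,br,bl in top image; image right=-y, up=+x
    P=np.array(P);a=(P[0]+P[3]-P[1]-P[2])[:2]; b=(P[0]+P[1]-P[2]-P[3])[:2]
    return np.degrees(np.arctan2(-a[0],a[1])),np.degrees(np.arctan2(b[1],b[0])),P.mean(0)[:2].round(1),np.hypot(*a)/2,np.hypot(*b)/2
t=lambda L,sc,ox,oy,z:[atz(c,ox+u/sc,oy+v/sc,z) for u,v in L]
D=dict(blue=[(57,87),(138,87),(139,171),(57,173)],red=[(216,75),(297,82),(289,166),(207,158)],green=[(390,46),(470,41),(479,126),(400,131)],yellow=[(556,71),(632,51),(655,131),(579,153)])
for k,L in D.items(): print(k,*np.round(yaw4(t(L,3.333,290,225,50))[:2],1),*yaw4(t(L,3.333,290,225,50))[2:])
print('dish',yaw4(t([(455,463),(625,435),(645,547),(473,577)],3.7,100,130,22)))
print('stand',yaw4(t([(34,344),(300,287),(343,502),(78,560)],3.7,100,130,30)))
h=cv2.cvtColor(c['color'],cv2.COLOR_RGB2HSV);roi=np.zeros((480,640),bool);roi[135:165,205:440]=1
for n,lo,hi in(('red',0,8),('yellow',25,35),('green',50,75),('blue',105,125)):
    m=roi&(h[...,0]>=lo)&(h[...,0]<=hi)&(h[...,1]>140)&(h[...,2]>90)
    m=cv2.morphologyEx(m.astype('uint8'),cv2.MORPH_OPEN,np.ones((3,3)))>0
    v,u=np.nonzero(m);print('band',n,u.size,(u.mean(),v.mean()),atz(c,u.mean(),v.mean(),190))
m=roi&(h[...,1]<40)&(h[...,2]>170);m[:,:360]=0
v,u=np.nonzero(m);print('white',u.min(),u.max(),atz(c,u.mean(),v.mean(),190))
# tab triangulation
def tri(a,b):
    d1=ray(c,*a);d2=ray(s,*b);A=np.c_[d1,-d2];x=np.linalg.lstsq(A,s['origin']-c['origin'],rcond=None)[0]
    return ((c['origin']+d1*x[0]+s['origin']+d2*x[1])/2).round(1)
for q in('red','yellow','green','blue'):
    a=masks_of('scene','tab_'+q)[0];ab=a['mask'];v,u=np.nonzero(ab);print(q,'scene tab',u.mean(),v.mean(),u.size,atz(s,u.mean(),v.mean(),126))
a=masks_of('scene','dish_handle')[0];v,u=np.nonzero(a['mask']);print(u.mean(),v.mean(),u.size,atz(s,u.mean(),v.mean(),45))
E
python3 m.py
```

```text
blue -0.5 -0.9 [429.6   2.2] 50.30201288218992 52.3561123461244
red -6.6 -7.3 [433.2 -93.3] 50.583618889913375 51.81565883012589
green 2.2 4.8 [ 451.7 -207.5] 49.9880485716336 53.03701537605599
yellow 13.6 14.4 [ 439.4 -315.3] 50.521480580046344 52.55872905617104
dish (np.float64(8.468114617284035), np.float64(8.619586128636357), array([426.7, 151.9]), np.float64(99.48458423293532), np.float64(65.38855022096759))
stand (np.float64(10.775973743387464), np.float64(11.314350376664931), array([477.7, 360.3]), np.float64(160.9889204262206), np.float64(127.1715082084033))
band red 193 (np.float64(232.86010362694302), np.float64(155.2901554404145)) [631.9 156.7 190. ]
band yellow 0 (np.float64(nan), np.float64(nan)) [nan nan nan]
band green 0 (np.float64(nan), np.float64(nan)) [nan nan nan]
band blue 143 (np.float64(347.5174825174825), np.float64(148.67132867132867)) [639.  -53.8 190. ]
white 369 436 [ 643.5 -154.4  190. ]
red scene tab 305.6417445482866 187.7492211838006 642 [ 383.1 -108.1  126. ]
yellow scene tab 226.58977272727273 188.29886363636365 880 [ 486.1 -266.2  126. ]
green scene tab 258.50647948164146 209.40280777537797 926 [ 498.5 -162.2  126. ]
blue scene tab 335.3927835051546 239.03608247422682 970 [476.5  32.1 126. ]
390.4730375426621 277.2935153583618 1465 [447.9 164.5  45. ]m.py:15: RuntimeWarning: Mean of empty slice.
  v,u=np.nonzero(m);print('band',n,u.size,(u.mean(),v.mean()),atz(c,u.mean(),v.mean(),190))
  ret = ret.dtype.type(ret / rcount)
```

```bash
cat > go.py <<'E'
# python3 go.py x y z yaw : shift and turn (fractions) from here to that TCP pose; yaw = direction of tool y, deg
import sys
from h import *
x,y,z,w=map(float,sys.argv[1:5]);st=state();R0=rot(st['tcp_rot'])
a=np.radians(w);Y=np.array([np.cos(a),np.sin(a),0]);Z=np.array([0,0,-1.]);X=np.cross(Y,Z)
dp=R0.T@(np.array([x,y,z])-st['tcp_pos'])/250
dr=R.from_matrix(R0.T@np.c_[X,Y,Z]).as_rotvec()/(np.pi/4)
print('t',round(st['time_s'],1),'pos',st['tcp_pos'].round(1),'yaw',np.degrees(np.arctan2(R0[1,1],R0[0,1])).round(1),'w',round(st['gripper_width'],1),'F',np.round(st['contact_force'],1))
print('dp',dp.round(3),'dr',dr.round(3))
E
python3 go.py 433 -93 230 -7
```

```text
t 1.4 pos [ 230.7 -607.7  230.5] yaw -69.2 w 94.1 F [-1.2 -0.7 -0.2]
dp [ 1.487 -1.638  0.002] dr [ 0.    -0.    -1.383]
```

```bash
python3 -m jog '{"dp":[[0.09,-0.1,0],[0.18,-0.2,0],[0.28,-0.31,0],[0.37,-0.41,0],[0.46,-0.51,0],[0.56,-0.62,0],[0.65,-0.72,0],[0.74,-0.82,0],[0.74,-0.82,0]],"dr":[[0,0,-0.09],[0,0,-0.18],[0,0,-0.27],[0,0,-0.36],[0,0,-0.45],[0,0,-0.54],[0,0,-0.62],[0,0,-0.69],[0,0,-0.69]]}' 50
python3 go.py 433 -93 200 -7
```

```text
time_s: 2.35
tcp_pos: [332.9, -346.0, 230.8]
tcp_rot: [-0.001, 0.898, 0.441, 0.001]
contact_force: [-0.2, -0.8, -0.1]
gripper_width: 47.0
gripper_force: 0.0
t 2.4 pos [ 332.9 -346.   230.8] yaw -37.7 w 47.0 F [-0.2 -0.8 -0.1]
dp [ 1.045 -0.302  0.126] dr [-0.    -0.003 -0.683]
```

```bash
python3 -m jog '{"dp":[[0.12,-0.04,0],[0.25,-0.07,0.01],[0.37,-0.11,0.02],[0.5,-0.15,0.04],[0.62,-0.19,0.06],[0.74,-0.22,0.09],[0.87,-0.26,0.12],[0.98,-0.3,0.12],[0.98,-0.3,0.12]],"dr":[[0,0,-0.09],[0,0,-0.18],[0,0,-0.27],[0,0,-0.36],[0,0,-0.45],[0,0,-0.54],[0,0,-0.62],[0,0,-0.68],[0,0,-0.68]]}' 50
python3 go.py 433 -93.3 136 -7
python3 - <<'E'
from h import *
c=read_camera('scene');cv2.imwrite('pics/s1.png',cv2.resize(c['color'][120:300,180:420,::-1],None,fx=3.3,fy=3.3,interpolation=2))
for n,P in dict(red=(433,-93,126),yellow=(439.4,-315.3,126),green=(451.7,-207.5,126),blue=(429.6,2.2,126)).items(): print(n,proj(c,[P])[0].round(0))
E
```

```text
time_s: 3.25
tcp_pos: [425.0, -108.4, 200.6]
tcp_rot: [-0.0, 0.75, 0.661, 0.001]
contact_force: [0.2, 0.0, 0.8]
gripper_width: 46.8
gripper_force: 0.0
t 3.2 pos [ 425.  -108.4  200.6] yaw -7.2 w 46.8 F [0.2 0.  0.8]
dp [0.064 0.024 0.258] dr [ 0.002 -0.002 -0.005]
red [299. 204.]
yellow [223. 169.]
green [255. 189.]
blue [335. 220.]
```

View pics/s1.png

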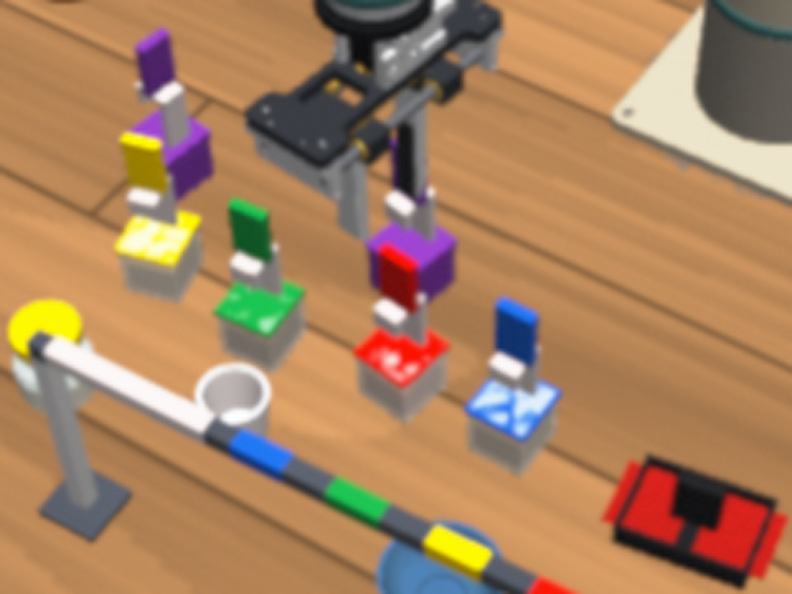

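```bash
python3 -m jog '{"dp":[[0.06,0.024,0.02],[0.064,0.024,0.1],[0.064,0.024,0.18],[0.064,0.024,0.24],[0.064,0.024,0.258],[0.064,0.024,0.258]],"dr":[[0,0,0],[0,0,0],[0,0,0],[0,0,0],[0,0,0],[0,0,0]]}' 50
python3 -m jog '{"dp":[[0,0,0],[0,0,0],[0,0,0],[0,0,0],[0,0,0],[0,0,0]],"dr":[[0,0,0],[0,0,0],[0,0,0],[0,0,0],[0,0,0],[0,0,0]]}' 0 25
python3 go.py 580 -148 258 2.1
```

```text
time_s: 3.9
tcp_pos: [431.0, -97.6, 135.7]
tcp_rot: [-0.0, 0.753, 0.658, -0.001]
contact_force: [0.0, -0.3, -0.1]
gripper_width: 47.1
gripper_force: 0.0
time_s: 4.5
tcp_pos: [431.4, -96.3, 136.0]
tcp_rot: [0.0, 0.752, 0.659, 0.0]
contact_force: [0.1, 0.5, -1.0]
gripper_width: 9.6
gripper_force: 25.0
t 4.5 pos [431.4 -96.3 136. ] yaw -7.6 w 9.6 F [ 0.1  0.5 -1. ]
dp [-0.127  0.617 -0.488] dr [ 0.     0.    -0.215]
```

```bash
python3 -m jog '{"dp":[[0,0,-0.1],[0,0,-0.25],[-0.02,0.06,-0.38],[-0.04,0.15,-0.46],[-0.06,0.25,-0.464],[-0.08,0.36,-0.464],[-0.1,0.47,-0.464],[-0.12,0.57,-0.464],[-0.127,0.617,-0.464],[-0.127,0.617,-0.464]],"dr":[[0,0,0],[0,0,0],[0,0,-0.03],[0,0,-0.07],[0,0,-0.11],[0,0,-0.15],[0,0,-0.19],[0,0,-0.21],[0,0,-0.215],[0,0,-0.215]]}'
python3 go.py 643.3 -150 252 2.1
python3 - <<'E'
from h import *
c=read_camera('scene');a=c['color'][150:330,130:330,::-1];b=read_camera('top')['color'][120:220,340:480,::-1]
cv2.imwrite('pics/s2.png',np.hstack([cv2.resize(a,(444,400),interpolation=2),cv2.resize(b,(350,400)[0:1]+(400,),interpolation=2)]))
E
```

```text
time_s: 5.5
tcp_pos: [581.0, -148.4, 251.2]
tcp_rot: [-0.0, 0.694, 0.72, 0.0]
contact_force: [0.6, 0.6, -1.6]
gripper_width: 10.0
gripper_force: 25.0
t 5.5 pos [ 581.  -148.4  251.2] yaw 2.1 w 10.0 F [ 0.6  0.6 -1.6]
dp [-0.015  0.249 -0.003] dr [-0.    -0.001 -0.   ]
```

View pics/s2.png

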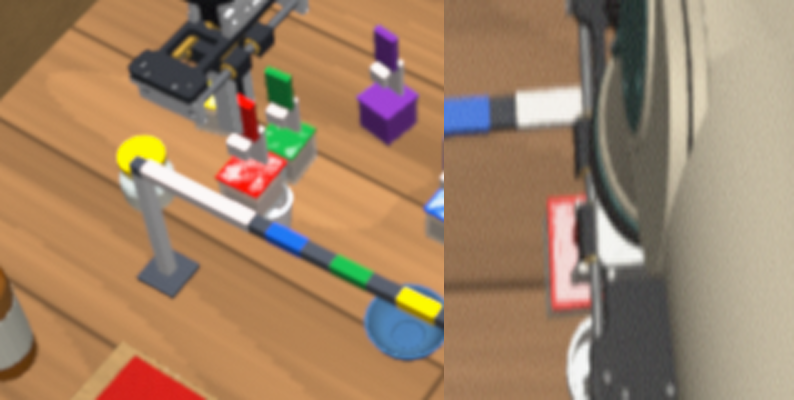

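```bash
python3 -m jog '{"dp":[[0,0.05,0],[0,0.1,0],[0,0.15,0],[0,0.2,0],[0,0.23,0],[0,0.245,0],[0,0.25,0],[0,0.25,0]],"dr":[[0,0,0],[0,0,0],[0,0,0],[0,0,0],[0,0,0],[0,0,0],[0,0,0],[0,0,0]]}'
python3 -m jog '{"dp":[[0,0.004,0],[0,0.008,0],[0,0.012,0],[0,0.012,0],[0,0.012,0]],"dr":[[0,0,0],[0,0,0],[0,0,0],[0,0,0],[0,0,0]]}'
python3 -m jog '{"dp":[[0,0.004,0],[0,0.008,0],[0,0.012,0],[0,0.012,0],[0,0.012,0]],"dr":[[0,0,0],[0,0,0],[0,0,0],[0,0,0],[0,0,0]]}'
```

```text
time_s: 6.4
tcp_pos: [642.1, -145.8, 251.9]
tcp_rot: [-0.0, 0.694, 0.72, -0.0]
contact_force: [0.2, 0.5, -0.5]
gripper_width: 9.7
gripper_force: 25.0
time_s: 6.9
tcp_pos: [645.5, -145.7, 252.0]
tcp_rot: [-0.0, 0.694, 0.72, -0.0]
contact_force: [-0.6, -0.6, -1.6]
gripper_width: 9.9
gripper_force: 25.0
time_s: 7.4
tcp_pos: [647.3, -145.7, 251.7]
tcp_rot: [-0.001, 0.694, 0.72, -0.001]
contact_force: [-5.4, -1.0, 1.1]
gripper_width: 9.9
gripper_force: 25.0
```

```bash
python3 -m jog '{"dp":[[0,-0.015,0],[0,-0.015,0],[0,-0.015,0.02],[0,-0.015,0.04],[0,-0.015,0.06],[0,-0.015,0.075],[0,-0.015,0.082],[0,-0.015,0.086],[0,-0.015,0.086]],"dr":[[0,0,0],[0,0,0],[0,0,0],[0,0,0],[0,0,0],[0,0,0],[0,0,0],[0,0,0],[0,0,0]]}'
python3 go.py 632 153 231 2.1
```

```text
time_s: 8.3
tcp_pos: [644.7, -145.7, 231.0]
tcp_rot: [-0.0, 0.694, 0.72, -0.0]
contact_force: [-2.0, 0.3, 2.8]
gripper_width: 10.1
gripper_force: 25.0
t 8.3 pos [ 644.7 -145.7  231. ] yaw 2.1 w 10.1 F [-2.   0.3  2.8]
dp [ 1.196 -0.007 -0.   ] dr [-0.  0.  0.]
```

```bash
python3 -m jog '{"dp":[[0.04,-0.002,0],[0.12,-0.004,0],[0.2,-0.004,0],[0.28,-0.004,0],[0.36,-0.004,0],[0.44,-0.004,0],[0.52,-0.004,0],[0.58,-0.004,0],[0.6,-0.004,0],[0.6,-0.004,0]],"dr":[[0,0,0],[0,0,0],[0,0,0],[0,0,0],[0,0,0],[0,0,0],[0,0,0],[0,0,0],[0,0,0],[0,0,0]]}'
python3 go.py 632 152.7 231 2.1
```

```text
time_s: 9.3
tcp_pos: [638.6, 6.2, 230.9]
tcp_rot: [-0.0, 0.693, 0.721, 0.001]
contact_force: [-0.4, 2.1, 3.4]
gripper_width: 9.9
gripper_force: 25.0
t 9.3 pos [638.6   6.2 230.9] yaw 2.2 w 9.9 F [-0.4  2.1  3.4]
dp [ 0.587 -0.004  0.001] dr [ 0.001 -0.003  0.002]
```

```bash
python3 -m jog '{"dp":[[0.04,0,0],[0.12,-0.002,0],[0.2,-0.004,0],[0.28,-0.004,0],[0.36,-0.004,0],[0.44,-0.004,0],[0.52,-0.004,0],[0.57,-0.004,0],[0.588,-0.004,0],[0.588,-0.004,0]],"dr":[[0,0,0],[0,0,0],[0,0,0],[0,0,0],[0,0,0],[0,0,0],[0,0,0],[0,0,0],[0,0,0],[0,0,0]]}'
python3 - <<'E'
from h import *
c=read_camera('scene');a=c['color'][200:360,220:420,::-1];b=read_camera('top')['color'][120:200,190:290,::-1]
cv2.imwrite('pics/s3.png',np.hstack([cv2.resize(a,(440,352),interpolation=2),cv2.resize(b,(350,352),interpolation=2)]))
E
```

```text
time_s: 10.3
tcp_pos: [632.4, 150.9, 231.0]
tcp_rot: [0.0, 0.694, 0.72, 0.0]
contact_force: [-0.2, 0.1, 4.9]
gripper_width: 9.8
gripper_force: 25.0
```

View pics/s3.png

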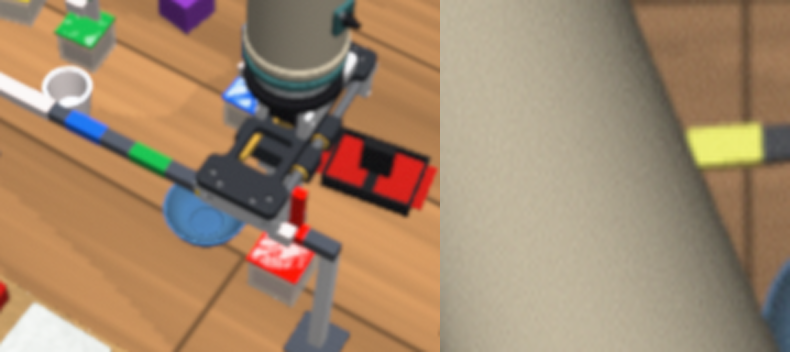

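```bash
python3 -m jog '{"dp":[[0,0,0],[0,0,0],[0,0,0],[0,0,0],[0,0,-0.06],[0,0,-0.15],[0,0,-0.22],[0,0,-0.24]],"dr":[[0,0,0],[0,0,0],[0,0,0],[0,0,0],[0,0,0],[0,0,0],[0,0,0],[0,0,0]]}' 50
python3 -m jog '{"dp":[[-0.1,-0.1,0],[-0.25,-0.2,0],[-0.4,-0.3,0],[-0.55,-0.4,0],[-0.7,-0.5,0],[-0.85,-0.55,0],[-0.98,-0.6,0],[-0.98,-0.6,0]],"dr":[[0,0,0],[0,0,0],[0,0,-0.05],[0,0,-0.1],[0,0,-0.15],[0,0,-0.2],[0,0,-0.26],[0,0,-0.26]]}'
python3 go.py 439.4 -315.3 200 14
python3 - <<'E'
from h import *
c=read_camera('scene');t=read_camera('top')
a=c['color'][220:340,310:390,::-1];b=t['color'][130:180,205:265,::-1]
cv2.imwrite('pics/s4.png',np.hstack([cv2.resize(a,(390,585),interpolation=2),cv2.resize(b,(400,585),interpolation=2)]))
ax=np.array([-.0373,.9993,0]);B=np.array([631.9,156.7,190])
for n,cc in(('s',c),('t',t)):
  print(n,'band ends',proj(cc,[B-19*ax,B+19*ax]).round(1).tolist(),'lip top edges if centred',proj(cc,[B-11*ax+[16,0,6],B+11*ax+[16,0,6]]).round(1).tolist())
E
```

```text
time_s: 11.2
tcp_pos: [632.8, 151.4, 292.4]
tcp_rot: [0.001, 0.694, 0.72, 0.001]
contact_force: [0.4, -0.8, -0.2]
gripper_width: 47.3
gripper_force: 0.0
time_s: 12.0
tcp_pos: [488.6, -105.1, 289.6]
tcp_rot: [-0.0, 0.62, 0.785, -0.002]
contact_force: [-0.3, 0.2, -1.3]
gripper_width: 46.9
gripper_force: 0.0
t 12.0 pos [ 488.6 -105.1  289.6] yaw 13.4 w 46.9 F [-0.3  0.2 -1.3]
dp [-0.772 -0.384  0.361] dr [-0.004  0.003 -0.014]
s band ends [[340.6, 296.3], [358.1, 305.0]] lip top edges if centred [[340.0, 302.5], [350.2, 307.6]]
t band ends [[243.1, 154.6], [222.6, 155.9]] lip top edges if centred [[238.3, 145.6], [226.3, 146.4]]
```

View pics/s4.png

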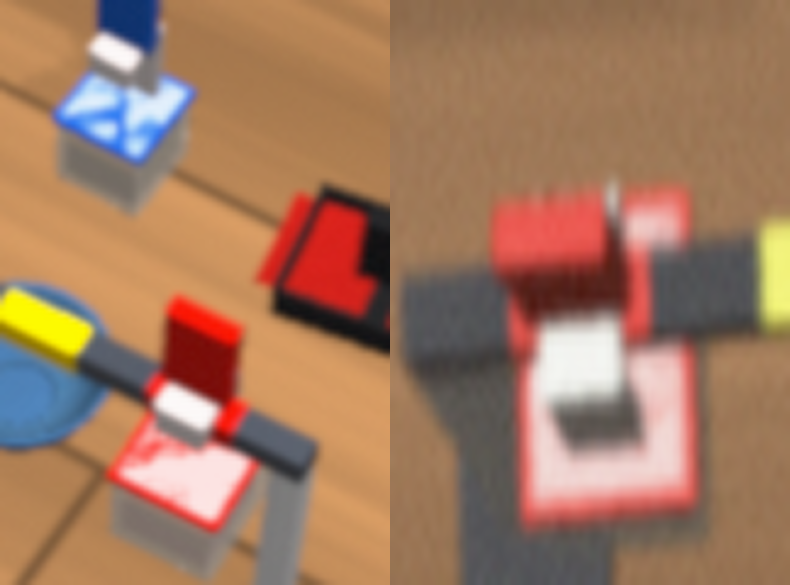

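```bash
python3 -m jog '{"dp":[[-0.09,-0.04,0.04],[-0.19,-0.1,0.09],[-0.29,-0.15,0.14],[-0.39,-0.2,0.18],[-0.49,-0.25,0.23],[-0.59,-0.3,0.28],[-0.69,-0.35,0.33],[-0.77,-0.384,0.36],[-0.77,-0.384,0.36]],"dr":[[0,0,0],[0,0,0],[0,0,0],[0,0,0],[0,0,0],[0,0,0],[0,0,0],[0,0,0],[0,0,0]]}'
python3 go.py 439.4 -315.3 136 14
python3 - <<'E'
from h import *
c=read_camera('scene')
for q,P in dict(yellow=(439.4,-315.3),green=(451.7,-207.5),blue=(429.6,2.2)).items():
  print(q,proj(c,[P+(126,)])[0].round(0),[(round(d['confidence'],2),round(d['location'][1]*640),round(d['location'][0]*480)) for d in search_frame('scene','tab_'+q)[:2]])
E
```

```text
time_s: 13.0
tcp_pos: [443.1, -310.7, 198.9]
tcp_rot: [-0.001, 0.618, 0.786, -0.0]
contact_force: [-0.3, -0.1, -0.1]
gripper_width: 46.9
gripper_force: 0.0
t 13.0 pos [ 443.1 -310.7  198.9] yaw 13.6 w 46.9 F [-0.3 -0.1 -0.1]
dp [-0.015 -0.018  0.251] dr [-0.002 -0.001 -0.008]
yellow [223. 169.] [(0.93, 225, 193)]
green [255. 189.] [(0.86, 258, 211), (0.73, 335, 241)]
blue [335. 220.] [(0.9, 338, 239)]
```

```bash
python3 -m jog '{"dp":[[-0.01,-0.01,0.02],[-0.01,-0.01,0.08],[-0.01,-0.01,0.1],[-0.01,-0.01,0.1],[-0.01,-0.01,0.1]],"dr":[[0,0,0],[0,0,0],[0,0,0],[0,0,0],[0,0,0]]}'
python3 go.py 439.4 -315.3 136 14
```

```text
time_s: 13.7
tcp_pos: [442.2, -312.0, 175.7]
tcp_rot: [0.0, 0.617, 0.787, 0.0]
contact_force: [0.7, -0.4, -0.4]
gripper_width: 47.0
gripper_force: 0.0
t 13.7 pos [ 442.2 -312.   175.7] yaw 13.8 w 47.0 F [ 0.7 -0.4 -0.4]
dp [-0.01  -0.014  0.159] dr [ 0.     0.    -0.004]
```

```bash
python3 -m jog '{"dp":[[-0.01,-0.014,0.05],[-0.01,-0.014,0.1],[-0.01,-0.014,0.14],[-0.01,-0.014,0.159],[-0.01,-0.014,0.159],[-0.01,-0.014,0.159]],"dr":[[0,0,0],[0,0,0],[0,0,0],[0,0,0],[0,0,0],[0,0,0]]}'
python3 -m jog '{"dp":[[0,0,0],[0,0,0],[0,0,0],[0,0,0],[0,0,0],[0,0,0]],"dr":[[0,0,0],[0,0,0],[0,0,0],[0,0,0],[0,0,0],[0,0,0]]}' 0 25
python3 go.py 585 -150 252 2.1
```

```text
time_s: 14.3
tcp_pos: [439.3, -315.4, 135.7]
tcp_rot: [0.0, 0.617, 0.787, 0.0]
contact_force: [-0.7, 0.2, 0.6]
gripper_width: 46.5
gripper_force: 0.0
time_s: 14.9
tcp_pos: [439.0, -315.5, 135.7]
tcp_rot: [-0.0, 0.617, 0.787, -0.0]
contact_force: [-0.1, -0.6, -0.2]
gripper_width: 9.7
gripper_force: 25.0
t 14.9 pos [ 439.  -315.5  135.7] yaw 13.8 w 9.7 F [-0.1 -0.6 -0.2]
dp [ 0.503  0.725 -0.465] dr [-0.   -0.    0.26]
```

```bash
python3 -m jog '{"dp":[[0,0,-0.1],[0,0.02,-0.25],[0.0,0.12,-0.38],[0.02,0.28,-0.46],[0.1,0.44,-0.465],[0.22,0.58,-0.465],[0.36,0.68,-0.465],[0.47,0.72,-0.465],[0.503,0.725,-0.465],[0.503,0.725,-0.465]],"dr":[[0,0,0],[0,0,0],[0,0,0.03],[0,0,0.07],[0,0,0.11],[0,0,0.16],[0,0,0.22],[0,0,0.26],[0,0,0.26],[0,0,0.26]]}'
python3 -m jog '{"dp":[[0,0,0],[0,0,0]],"dr":[[0,0,0],[0,0,0]]}'
python3 go.py 643.3 -150 252 2.1
```

```text
time_s: 15.9
tcp_pos: [584.7, -149.0, 251.8]
tcp_rot: [-0.0, 0.693, 0.721, -0.0]
contact_force: [-0.2, -0.4, -1.8]
gripper_width: 9.9
gripper_force: 25.0
time_s: 16.1
tcp_pos: [584.5, -152.9, 251.9]
tcp_rot: [0.0, 0.695, 0.719, -0.001]
contact_force: [0.1, 0.3, -1.9]
gripper_width: 10.1
gripper_force: 25.0
t 16.1 pos [ 584.5 -152.9  251.9] yaw 1.9 w 10.1 F [ 0.1  0.3 -1.9]
dp [ 0.004  0.235 -0.001] dr [-0.001  0.002 -0.004]
```

```bash
python3 -m jog '{"dp":[[0.004,0.05,0],[0.004,0.1,0],[0.004,0.15,0],[0.004,0.19,0],[0.004,0.22,0],[0.004,0.235,0],[0.004,0.237,0],[0.004,0.237,0],[0.004,0.237,0]],"dr":[[0,0,0],[0,0,-0.004],[0,0,-0.004],[0,0,-0.004],[0,0,-0.004],[0,0,-0.004],[0,0,-0.004],[0,0,-0.004],[0,0,-0.004]]}'
python3 -m jog '{"dp":[[0,0,0.02],[0,0,0.04],[0,0,0.045],[0,0,0.045]],"dr":[[0,0,0],[0,0,0],[0,0,0],[0,0,0]]}'
python3 go.py 643.3 -150 231 2.1
```

```text
time_s: 17.0
tcp_pos: [643.9, -147.0, 252.1]
tcp_rot: [-0.0, 0.693, 0.721, -0.0]
contact_force: [-0.8, 1.4, 0.1]
gripper_width: 9.6
gripper_force: 25.0
time_s: 17.4
tcp_pos: [643.9, -146.9, 240.2]
tcp_rot: [-0.0, 0.693, 0.721, -0.0]
contact_force: [0.6, 0.4, -0.7]
gripper_width: 9.5
gripper_force: 25.0
t 17.4 pos [ 643.9 -146.9  240.2] yaw 2.3 w 9.5 F [ 0.6  0.4 -0.7]
dp [-0.012 -0.003  0.037] dr [-0.001 -0.     0.004]
```

```bash
python3 -m jog '{"dp":[[0,-0.002,0.02],[0,-0.002,0.035],[0,-0.002,0.039],[0,-0.002,0.039]],"dr":[[0,0,0],[0,0,0],[0,0,0],[0,0,0]]}'
python3 -m jog '{"dp":[[0.04,0,0],[0.14,0,0],[0.25,0,0],[0.36,0,0],[0.47,0,0],[0.58,0,0],[0.69,0,0],[0.8,0,0],[0.88,0,0],[0.91,0,0]],"dr":[[0,0,0],[0,0,0],[0,0,0],[0,0,0],[0,0,0],[0,0,0],[0,0,0],[0,0,0],[0,0,0],[0,0,0]]}'
python3 -m jog '{"dp":[[0,0,0],[0,0,0],[0,0,0]],"dr":[[0,0,0],[0,0,0],[0,0,0]]}'
python3 go.py 634.5 86 231 2.1
```

```text
time_s: 17.8
tcp_pos: [643.7, -146.9, 230.8]
tcp_rot: [-0.0, 0.693, 0.721, -0.0]
contact_force: [0.7, 0.6, -1.5]
gripper_width: 9.9
gripper_force: 25.0
time_s: 18.8
tcp_pos: [634.1, 84.7, 231.3]
tcp_rot: [-0.001, 0.691, 0.723, 0.001]
contact_force: [1.7, 0.2, -0.7]
gripper_width: 9.8
gripper_force: 25.0
time_s: 19.1
tcp_pos: [634.9, 78.4, 230.9]
tcp_rot: [0.0, 0.694, 0.72, -0.0]
contact_force: [-0.7, 0.2, -1.7]
gripper_width: 9.9
gripper_force: 25.0
t 19.1 pos [634.9  78.4 230.9] yaw 2.2 w 9.9 F [-0.7  0.2 -1.7]
dp [ 0.031 -0.    -0.   ] dr [-0.     0.001  0.001]
```

```bash
python3 -m jog '{"dp":[[0,0,0.005],[0,0,0.005],[0,0,0.008],[0.01,0,0.008],[0.02,0,0.008],[0.031,0,0.008],[0.031,0,0.008],[0.031,0,0.008]],"dr":[[0,0,0],[0,0,0],[0,0,0],[0,0,0],[0,0,0],[0,0,0],[0,0,0],[0,0,0]]}'
python3 go.py 634.5 86 231 2.1
```

```text
time_s: 19.9
tcp_pos: [635.8, 85.6, 230.6]
tcp_rot: [0.002, 0.694, 0.72, 0.0]
contact_force: [-0.4, -3.3, 8.4]
gripper_width: 10.0
gripper_force: 25.0
t 19.9 pos [635.8  85.6 230.6] yaw 2.2 w 10.0 F [-0.4 -3.3  8.4]
dp [ 0.002 -0.005 -0.002] dr [0.004 0.003 0.001]
```

```bash
python3 -m jog '{"dp":[[0,0,0],[0,0,0],[0,0,0],[0,0,0],[0,0,-0.06],[0,0,-0.15],[0,0,-0.22],[0,0,-0.24]],"dr":[[0,0,0],[0,0,0],[0,0,0],[0,0,0],[0,0,0],[0,0,0],[0,0,0],[0,0,0]]}' 50
python3 -m jog '{"dp":[[-0.1,-0.1,0],[-0.25,-0.2,0],[-0.4,-0.3,0],[-0.55,-0.4,0],[-0.7,-0.5,0],[-0.85,-0.6,0],[-0.98,-0.7,0.06],[-0.98,-0.72,0.1],[-0.98,-0.72,0.1]],"dr":[[0,0,0],[0,0,0],[0,0,0],[0,0,0],[0,0,0],[0,0,-0.02],[0,0,-0.05],[0,0,-0.05],[0,0,-0.05]]}'
python3 go.py 451.7 -207.5 200 4.5
python3 - <<'E'
from h import *
c=read_camera('scene');t=read_camera('top')
a=c['color'][190:310,290:370,::-1];b=t['color'][120:180,220:300,::-1]
cv2.imwrite('pics/s5.png',np.hstack([cv2.resize(a,(390,585),interpolation=2),cv2.resize(b,(400,300),interpolation=2,).repeat(1,0) if 0 else np.vstack([cv2.resize(b,(400,300),interpolation=2),np.zeros((285,400,3),np.uint8)])]))
for q,P in dict(green=(451.7,-207.5),blue=(429.6,2.2)).items():
  print(q,[(round(d['confidence'],2),round(d['location'][1]*640),round(d['location'][0]*480)) for d in search_frame('scene','tab_'+q)[:2]])
print([(round(d['confidence'],2),round(d['location'][1]*640),round(d['location'][0]*480)) for d in search_frame('scene','dish')[:2]])
E
```

```text
time_s: 20.7
tcp_pos: [635.4, 88.6, 290.9]
tcp_rot: [0.001, 0.693, 0.721, 0.001]
contact_force: [0.1, -0.5, -1.0]
gripper_width: 46.7
gripper_force: 0.0
time_s: 21.6
tcp_pos: [462.3, -164.2, 262.4]
tcp_rot: [-0.002, 0.679, 0.734, -0.001]
contact_force: [0.9, 0.4, 0.2]
gripper_width: 46.9
gripper_force: 0.0
t 21.6 pos [ 462.3 -164.2  262.4] yaw 4.4 w 46.9 F [0.9 0.4 0.2]
dp [-0.17  -0.055  0.25 ] dr [-0.004 -0.002 -0.002]
green [(0.7, 254, 207)]
blue [(0.72, 335, 240)]
[(0.56, 393, 276)]
```

View pics/s5.png

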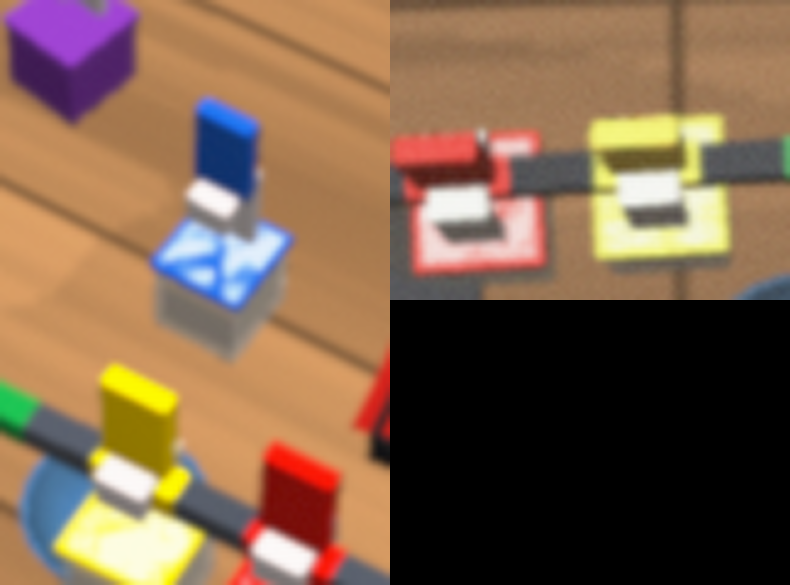

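```bash
python3 -m jog '{"dp":[[-0.06,-0.02,0.05],[-0.12,-0.04,0.12],[-0.16,-0.05,0.2],[-0.16,-0.05,0.25],[-0.16,-0.05,0.28],[-0.16,-0.05,0.3],[-0.16,-0.05,0.3],[-0.16,-0.05,0.3],[-0.16,-0.05,0.3]],"dr":[[0,0,0],[0,0,0],[0,0,0],[0,0,0],[0,0,0],[0,0,0],[0,0,0],[0,0,0],[0,0,0]]}'
python3 go.py 451.7 -207.5 136 4
```

```text
time_s: 22.75
tcp_pos: [455.6, -204.7, 189.6]
tcp_rot: [0.001, 0.678, 0.735, 0.0]
contact_force: [0.3, -0.2, -0.0]
gripper_width: 46.9
gripper_force: 0.0
t 22.8 pos [ 455.6 -204.7  189.6] yaw 4.6 w 46.9 F [ 0.3 -0.2 -0. ]
dp [-0.01  -0.017  0.214] dr [0.002 0.001 0.013]
```

```bash
python3 -m jog '{"dp":[[-0.01,-0.015,0.03],[-0.01,-0.015,0.09],[-0.01,-0.015,0.15],[-0.01,-0.015,0.2],[-0.01,-0.015,0.214],[-0.01,-0.015,0.214],[-0.01,-0.015,0.214]],"dr":[[0,0,0],[0,0,0],[0,0,0],[0,0,0],[0,0,0],[0,0,0],[0,0,0]]}'
python3 -m jog '{"dp":[[0,0,0],[0,0,0],[0,0,0],[0,0,0],[0,0,0],[0,0,0]],"dr":[[0,0,0],[0,0,0],[0,0,0],[0,0,0],[0,0,0],[0,0,0]]}' 0 25
python3 go.py 585 -150 252 2.1
```

```text
time_s: 23.45
tcp_pos: [451.7, -207.8, 135.9]
tcp_rot: [0.0, 0.679, 0.735, 0.0]
contact_force: [0.1, -0.6, 0.4]
gripper_width: 47.1
gripper_force: 0.0
time_s: 24.05
tcp_pos: [451.3, -207.5, 135.4]
tcp_rot: [-0.0, 0.679, 0.735, -0.0]
contact_force: [-0.8, 0.7, -2.2]
gripper_width: 9.7
gripper_force: 25.0
t 24.1 pos [ 451.3 -207.5  135.4] yaw 4.5 w 9.7 F [-0.8  0.7 -2.2]
dp [ 0.187  0.551 -0.467] dr [-0.    -0.     0.054]
```

```bash
python3 -m jog '{"dp":[[0,0,-0.1],[0,0.02,-0.25],[0.03,0.1,-0.38],[0.07,0.22,-0.45],[0.11,0.34,-0.466],[0.15,0.45,-0.466],[0.18,0.53,-0.466],[0.187,0.551,-0.466],[0.187,0.551,-0.466],[0.187,0.551,-0.466]],"dr":[[0,0,0],[0,0,0],[0,0,0.02],[0,0,0.04],[0,0,0.054],[0,0,0.054],[0,0,0.054],[0,0,0.054],[0,0,0.054],[0,0,0.054]]}'
python3 go.py 643.6 -150 252 2.1
```

```text
time_s: 25.05
tcp_pos: [583.6, -151.0, 251.5]
tcp_rot: [-0.001, 0.694, 0.72, -0.001]
contact_force: [-0.3, 0.4, -1.7]
gripper_width: 9.8
gripper_force: 25.0
t 25.1 pos [ 583.6 -151.   251.5] yaw 2.1 w 9.8 F [-0.3  0.4 -1.7]
dp [-0.004  0.24  -0.002] dr [-0.003  0.001 -0.001]
```

```bash
python3 -m jog '{"dp":[[0,0.05,0],[0,0.1,0],[0,0.15,0],[0,0.19,0],[0,0.22,0],[0,0.235,0],[0,0.24,0],[0,0.24,0],[0,0.24,0]],"dr":[[0,0,0],[0,0,0],[0,0,0],[0,0,0],[0,0,0],[0,0,0],[0,0,0],[0,0,0],[0,0,0]]}'
python3 -m jog '{"dp":[[0,0,0.02],[0,0,0.04],[0,0,0.045],[0,0,0.045]],"dr":[[0,0,0],[0,0,0],[0,0,0],[0,0,0]]}'
python3 go.py 643.6 -150 230.3 2.1
```

```text
time_s: 25.95
tcp_pos: [644.6, -147.9, 252.0]
tcp_rot: [-0.0, 0.694, 0.72, -0.0]
contact_force: [0.5, -0.7, -0.5]
gripper_width: 9.6
gripper_force: 25.0
time_s: 26.35
tcp_pos: [644.7, -147.8, 240.2]
tcp_rot: [-0.0, 0.694, 0.72, -0.0]
contact_force: [-0.2, 0.6, -0.7]
gripper_width: 9.4
gripper_force: 25.0
t 26.4 pos [ 644.7 -147.8  240.2] yaw 2.1 w 9.4 F [-0.2  0.6 -0.7]
dp [-0.009 -0.005  0.04 ] dr [-0.001 -0.     0.   ]
```

Lower to a light seat, then slide to green (band at about (637.2, 16.9)).

```bash
python3 -m jog '{"dp":[[0,-0.004,0.02],[0,-0.004,0.035],[0,-0.004,0.042],[0,-0.004,0.043],[0,-0.004,0.043]],"dr":[[0,0,0],[0,0,0],[0,0,0],[0,0,0],[0,0,0]]}'
python3 -m jog '{"dp":[[0.04,0,0],[0.11,0,0],[0.19,0,0],[0.27,0,0],[0.35,0,0],[0.43,0,0],[0.51,0,0],[0.59,0,0],[0.64,0,0],[0.655,0,0]],"dr":[[0,0,0],[0,0,0],[0,0,0],[0,0,0],[0,0,0],[0,0,0],[0,0,0],[0,0,0],[0,0,0],[0,0,0]]}'
python3 -m jog '{"dp":[[0,0,0],[0,0,0],[0,0,0]],"dr":[[0,0,0],[0,0,0],[0,0,0]]}'
python3 go.py 637.2 16 230.6 2.1
```

```text
time_s: 26.85
tcp_pos: [643.7, -147.9, 230.4]
tcp_rot: [-0.0, 0.694, 0.72, -0.0]
contact_force: [-2.7, 0.7, 3.8]
gripper_width: 10.3
gripper_force: 25.0
time_s: 27.85
tcp_pos: [638.0, 18.7, 230.4]
tcp_rot: [-0.0, 0.693, 0.721, 0.001]
contact_force: [-0.2, -2.5, 4.7]
gripper_width: 10.0
gripper_force: 25.0
time_s: 28.15
tcp_pos: [638.3, 16.8, 230.4]
tcp_rot: [-0.0, 0.694, 0.72, 0.001]
contact_force: [-0.5, 3.4, 6.1]
gripper_width: 10.0
gripper_force: 25.0
t 28.1 pos [638.3  16.8 230.4] yaw 2.1 w 10.0 F [-0.5  3.4  6.1]
dp [-0.003 -0.005 -0.001] dr [ 0.001 -0.003  0.   ]
```

```bash
python3 -m jog '{"dp":[[0,0,0],[0,0,0],[0,0,0],[0,0,0],[0,0,-0.06],[0,0,-0.15],[0,0,-0.22],[0,0,-0.24]],"dr":[[0,0,0],[0,0,0],[0,0,0],[0,0,0],[0,0,0],[0,0,0],[0,0,0],[0,0,0]]}' 50
python3 -m jog '{"dp":[[0,-0.1,0],[0,-0.2,0],[0,-0.32,0],[-0.01,-0.44,0.04],[-0.02,-0.55,0.1],[-0.03,-0.66,0.18],[-0.03,-0.76,0.25],[-0.03,-0.82,0.3],[-0.03,-0.82,0.3],[-0.03,-0.82,0.3]],"dr":[[0,0,0],[0,0,0],[0,0,0],[0,0,0],[0,0,0.03],[0,0,0.06],[0,0,0.06],[0,0,0.06],[0,0,0.06],[0,0,0.06]]}'
python3 go.py 429.6 2.2 136 -0.7
python3 - <<'E'
from h import *
c=read_camera('scene')
for q in ('tab_blue','dish','tab_green'):
  print(q,[(round(d['confidence'],2),round(d['location'][1]*640),round(d['location'][0]*480)) for d in search_frame('scene',q)[:2]])
a=c['color'][140:320,220:460,::-1];cv2.imwrite('pics/s6.png',cv2.resize(a,(800,600),interpolation=2))
E
```

```text
time_s: 28.95
tcp_pos: [639.0, 15.6, 291.9]
tcp_rot: [0.001, 0.694, 0.72, 0.001]
contact_force: [0.2, -0.2, -0.2]
gripper_width: 47.1
gripper_force: 0.0
time_s: 29.95
tcp_pos: [434.2, 0.7, 215.2]
tcp_rot: [0.0, 0.711, 0.703, 0.0]
contact_force: [-0.6, 0.3, 0.1]
gripper_width: 46.9
gripper_force: 0.0
t 29.9 pos [434.2   0.7 215.2] yaw -0.6 w 46.9 F [-0.6  0.3  0.1]
dp [ 0.006 -0.019  0.317] dr [ 0.001 -0.     0.002]
tab_blue [(0.94, 337, 241)]
dish [(0.84, 392, 276)]
tab_green [(0.39, 269, 268)]
```

View pics/s6.png

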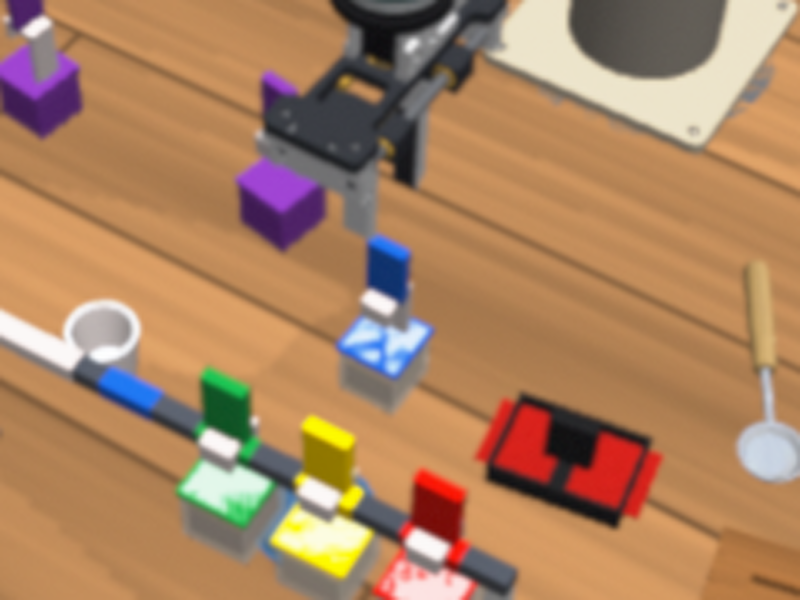

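```bash
python3 -m jog '{"dp":[[0.006,-0.01,0.04],[0.006,-0.018,0.1],[0.006,-0.018,0.17],[0.006,-0.018,0.24],[0.006,-0.018,0.29],[0.006,-0.018,0.315],[0.006,-0.018,0.318],[0.006,-0.018,0.318],[0.006,-0.018,0.318]],"dr":[[0,0,0],[0,0,0],[0,0,0],[0,0,0],[0,0,0],[0,0,0],[0,0,0],[0,0,0],[0,0,0]]}'
python3 -m jog '{"dp":[[0,0,0],[0,0,0],[0,0,0],[0,0,0],[0,0,0],[0,0,0]],"dr":[[0,0,0],[0,0,0],[0,0,0],[0,0,0],[0,0,0],[0,0,0]]}' 0 25
python3 go.py 585 -150 252 2.1
```

```text
time_s: 31.05
tcp_pos: [429.6, 2.3, 136.1]
tcp_rot: [0.0, 0.711, 0.703, 0.001]
contact_force: [-0.8, -0.8, 0.2]
gripper_width: 47.2
gripper_force: 0.0
time_s: 31.65
tcp_pos: [428.8, 2.3, 135.4]
tcp_rot: [-0.0, 0.711, 0.703, -0.0]
contact_force: [0.1, 0.4, -1.3]
gripper_width: 9.9
gripper_force: 25.0
t 31.6 pos [428.8   2.3 135.4] yaw -0.6 w 9.9 F [ 0.1  0.4 -1.3]
dp [-0.603  0.631 -0.466] dr [-0.    0.   -0.06]
```

```bash
python3 -m jog '{"dp":[[0,0,-0.1],[-0.02,0.0,-0.25],[-0.1,0.06,-0.38],[-0.22,0.18,-0.46],[-0.34,0.31,-0.466],[-0.45,0.44,-0.466],[-0.55,0.56,-0.466],[-0.603,0.631,-0.466],[-0.603,0.631,-0.466],[-0.603,0.631,-0.466]],"dr":[[0,0,0],[0,0,0],[0,0,-0.02],[0,0,-0.04],[0,0,-0.06],[0,0,-0.06],[0,0,-0.06],[0,0,-0.06],[0,0,-0.06],[0,0,-0.06]]}'
python3 -m jog '{"dp":[[0,0,0],[0,0,0]],"dr":[[0,0,0],[0,0,0]]}'
python3 go.py 643.6 -150 252 2.1
```

```text
time_s: 32.65
tcp_pos: [584.2, -149.6, 251.1]
tcp_rot: [-0.001, 0.694, 0.72, -0.0]
contact_force: [-0.2, -0.9, -0.4]
gripper_width: 9.9
gripper_force: 25.0
time_s: 32.85
tcp_pos: [584.4, -149.0, 252.1]
tcp_rot: [-0.0, 0.693, 0.721, -0.0]
contact_force: [0.3, 0.6, -0.6]
gripper_width: 9.5
gripper_force: 25.0
t 32.9 pos [ 584.4 -149.   252.1] yaw 2.2 w 9.5 F [ 0.3  0.6 -0.6]
dp [-0.013  0.237  0.   ] dr [-0.001 -0.     0.002]
```

```bash
python3 -m jog '{"dp":[[-0.01,0.05,0],[-0.01,0.1,0],[-0.01,0.15,0],[-0.01,0.19,0],[-0.01,0.22,0],[-0.01,0.233,0],[-0.01,0.236,0],[-0.01,0.236,0],[-0.01,0.236,0]],"dr":[[0,0,0],[0,0,0],[0,0,0],[0,0,0],[0,0,0],[0,0,0],[0,0,0],[0,0,0],[0,0,0]]}'
python3 -m jog '{"dp":[[0,0,0.02],[0,0,0.04],[0,0,0.045],[0,0,0.045]],"dr":[[0,0,0],[0,0,0],[0,0,0],[0,0,0]]}'
python3 go.py 643.6 -150 229.8 2.1
```

```text
time_s: 33.75
tcp_pos: [643.8, -150.6, 252.0]
tcp_rot: [-0.0, 0.694, 0.72, -0.0]
contact_force: [-0.3, -0.2, -0.4]
gripper_width: 9.8
gripper_force: 25.0
time_s: 34.15
tcp_pos: [643.8, -150.4, 240.2]
tcp_rot: [-0.0, 0.694, 0.72, -0.0]
contact_force: [0.5, -0.3, -1.2]
gripper_width: 10.0
gripper_force: 25.0
t 34.1 pos [ 643.8 -150.4  240.2] yaw 2.1 w 10.0 F [ 0.5 -0.3 -1.2]
dp [ 0.002 -0.001  0.041] dr [-0.001 -0.     0.   ]
```

```bash
python3 -m jog '{"dp":[[0,0,0.02],[0,0,0.035],[0,0,0.041],[0,0,0.042],[0,0,0.042]],"dr":[[0,0,0],[0,0,0],[0,0,0],[0,0,0],[0,0,0]]}'
python3 -m jog '{"dp":[[0.02,0,0],[0.07,0,0],[0.13,0,0],[0.19,0,0],[0.25,0,0],[0.31,0,0],[0.36,0,0],[0.388,0,0],[0.388,0,0],[0.388,0,0]],"dr":[[0,0,0],[0,0,0],[0,0,0],[0,0,0],[0,0,0],[0,0,0],[0,0,0],[0,0,0],[0,0,0],[0,0,0]]}'
python3 -m jog '{"dp":[[0,0,0],[0,0,0]],"dr":[[0,0,0],[0,0,0]]}'
python3 go.py 639.7 -53.5 230 2.1
```

```text
time_s: 34.65
tcp_pos: [644.3, -150.4, 230.2]
tcp_rot: [0.0, 0.694, 0.72, 0.0]
contact_force: [0.1, 0.2, -0.1]
gripper_width: 9.8
gripper_force: 25.0
time_s: 35.65
tcp_pos: [640.7, -54.2, 230.2]
tcp_rot: [0.0, 0.694, 0.72, -0.0]
contact_force: [0.8, -0.8, -1.3]
gripper_width: 9.9
gripper_force: 25.0
time_s: 35.85
tcp_pos: [640.7, -54.6, 230.2]
tcp_rot: [0.0, 0.694, 0.72, -0.0]
contact_force: [-0.1, -0.2, -1.4]
gripper_width: 10.0
gripper_force: 25.0
t 35.9 pos [640.7 -54.6 230.2] yaw 2.0 w 10.0 F [-0.1 -0.2 -1.4]
dp [ 0.004 -0.004  0.001] dr [ 0.     0.001 -0.002]
```

```bash
python3 -m jog '{"dp":[[0.002,0,0.004],[0.004,0,0.006],[0.004,0,0.006],[0.004,0,0.006]],"dr":[[0,0,0],[0,0,0],[0,0,0],[0,0,0]]}'
python3 -m jog '{"dp":[[0,0,0],[0,0,0],[0,0,0],[0,0,0],[0,0,-0.06],[0,0,-0.15],[0,0,-0.22],[0,0,-0.24]],"dr":[[0,0,0],[0,0,0],[0,0,0],[0,0,0],[0,0,0],[0,0,0],[0,0,0],[0,0,0]]}' 45
python3 -m jog '{"dp":[[0,-0.1,0],[0,-0.22,0],[0.05,-0.34,0],[0.15,-0.46,0],[0.27,-0.57,0],[0.4,-0.68,0],[0.53,-0.76,0],[0.65,-0.82,0],[0.75,-0.82,0],[0.75,-0.82,0]],"dr":[[0,0,0],[0,0,0],[0,0,0],[0,0,0],[0,0,-0.03],[0,0,-0.06],[0,0,-0.1],[0,0,-0.14],[0,0,-0.14],[0,0,-0.14]]}'
python3 go.py 426.7 151.9 100 8.5
python3 - <<'E'
from h import *
c=read_camera('scene');t=read_camera('top')
print([(round(d['confidence'],2),round(d['location'][1]*640),round(d['location'][0]*480)) for d in search_frame('scene','dish')[:2]],[(round(d['confidence'],2),round(d['location'][1]*640),round(d['location'][0]*480)) for d in search_frame('top','dish')[:2]])
a=c['color'][190:330,220:380,::-1];b=t['color'][120:180,210:370,::-1]
cv2.imwrite('pics/s7.png',np.vstack([cv2.resize(b,(800,300),interpolation=2)[:, :], np.pad(cv2.resize(a,(343,300),interpolation=2),((0,0),(0,457),(0,0)))]))
E
```

```text
time_s: 36.25
tcp_pos: [640.6, -54.4, 230.2]
tcp_rot: [0.001, 0.695, 0.719, -0.001]
contact_force: [-2.3, -2.9, 6.5]
gripper_width: 10.1
gripper_force: 25.0
time_s: 37.05
tcp_pos: [641.7, -52.3, 290.7]
tcp_rot: [0.001, 0.694, 0.72, 0.001]
contact_force: [-0.1, -0.4, 0.0]
gripper_width: 42.9
gripper_force: 0.0
time_s: 38.05
tcp_pos: [427.9, 130.9, 288.6]
tcp_rot: [-0.001, 0.651, 0.759, 0.001]
contact_force: [0.4, 0.4, 0.2]
gripper_width: 42.2
gripper_force: 0.0
t 38.0 pos [427.9 130.9 288.6] yaw 8.8 w 42.2 F [0.4 0.4 0.2]
dp [0.083 0.008 0.755] dr [ 0.001 -0.002  0.006]
[(0.46, 278, 272)] [(0.92, 263, 262)]
```

View pics/s7.png

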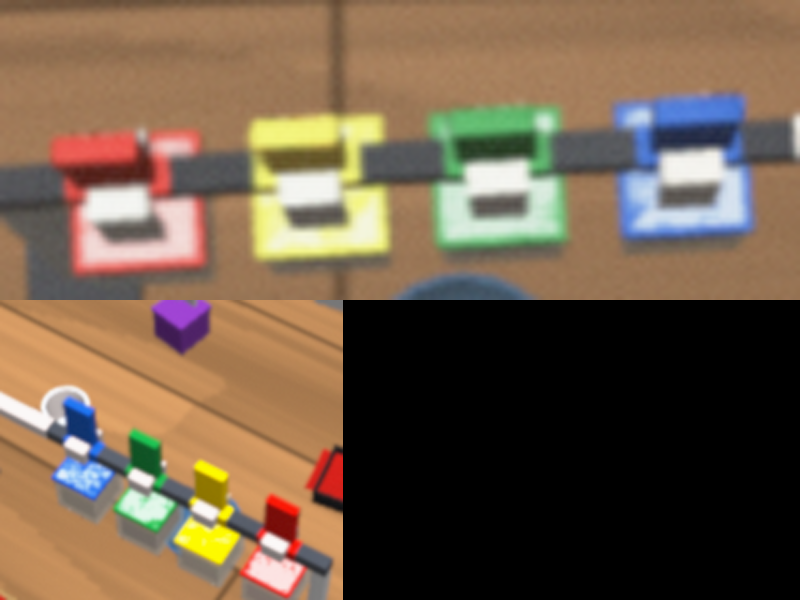

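```bash
python3 -m jog '{"dp":[[0.03,0.008,0.06],[0.07,0.008,0.16],[0.083,0.008,0.28],[0.083,0.008,0.4],[0.083,0.008,0.52],[0.083,0.008,0.64],[0.083,0.008,0.71],[0.083,0.008,0.74],[0.083,0.008,0.74],[0.083,0.008,0.74]],"dr":[[0,0,0],[0,0,0],[0,0,0],[0,0,0],[0,0,0],[0,0,0],[0,0,0],[0,0,0],[0,0,0],[0,0,0]]}'
python3 go.py 426.7 151.9 51 8.5
python3 - <<'E'
from h import *
c=read_camera('scene')
a=c['color'][200:320,330:490,::-1]
cv2.imwrite('pics/s8.png',cv2.resize(a,(800,600),interpolation=2))
C=R.from_euler('z',8.5,degrees=True).as_matrix();P=lambda *v:C@np.array(v)+[426.7,151.9,0]
q=proj(c,[P(35,50,22),P(35,-50,22),P(-35,-50,22),P(-35,50,22),P(6,18,60),P(6,-18,60)])
print(((q-[330,200])*5).round(0).tolist())
E
```

```text
time_s: 39.25
tcp_pos: [428.4, 147.9, 104.3]
tcp_rot: [0.0, 0.654, 0.757, 0.0]
contact_force: [0.4, -0.2, -0.4]
gripper_width: 42.4
gripper_force: 0.0
t 39.2 pos [428.4 147.9 104.3] yaw 8.4 w 42.4 F [ 0.4 -0.2 -0.4]
dp [ 0.017 -0.005  0.213] dr [ 0.001 -0.    -0.003]
[[372.0, 465.0], [168.0, 391.0], [221.0, 280.0], [420.0, 350.0], [336.0, 346.0], [262.0, 320.0]]
```

View pics/s8.png

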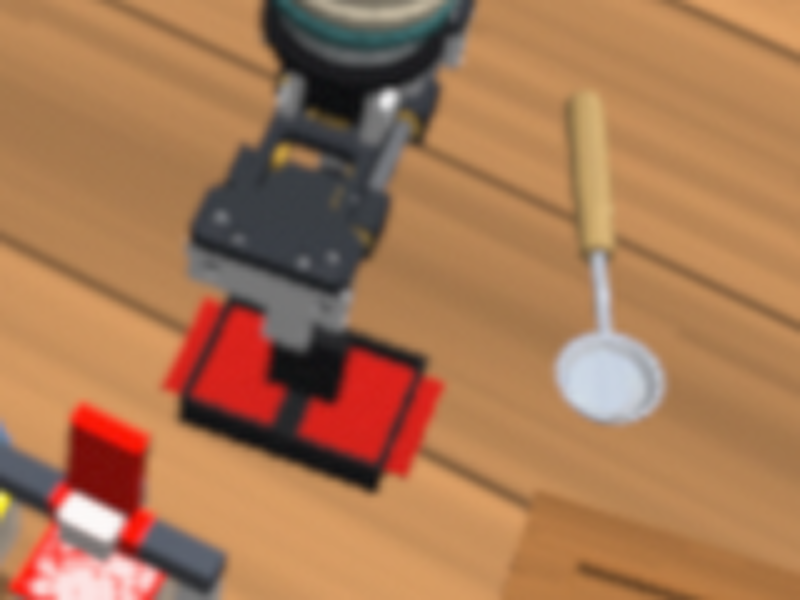

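```bash
python3 -m jog '{"dp":[[0.017,0,0.03],[0.019,0,0.09],[0.019,0,0.14],[0.019,0,0.19],[0.019,0,0.213],[0.019,0,0.213],[0.019,0,0.213]],"dr":[[0,0,0],[0,0,0],[0,0,0],[0,0,0],[0,0,0],[0,0,0],[0,0,0]]}'
python3 -m jog '{"dp":[[0,0,0],[0,0,0],[0,0,0],[0,0,0],[0,0,0],[0,0,0]],"dr":[[0,0,0],[0,0,0],[0,0,0],[0,0,0],[0,0,0],[0,0,0]]}' 0 40
python3 go.py 477.7 360.3 110 11
```

```text
time_s: 40.0
tcp_pos: [427.3, 153.1, 50.8]
tcp_rot: [0.0, 0.653, 0.757, 0.0]
contact_force: [-0.1, -0.5, -0.2]
gripper_width: 42.5
gripper_force: 0.0
time_s: 40.6
tcp_pos: [427.5, 153.0, 50.7]
tcp_rot: [0.0, 0.653, 0.757, 0.0]
contact_force: [0.1, -1.6, 2.7]
gripper_width: 11.8
gripper_force: 40.0
t 40.6 pos [427.5 153.   50.7] yaw 8.4 w 11.8 F [ 0.1 -1.6  2.7]
dp [ 0.791  0.32  -0.237] dr [ 0.001 -0.    -0.058]
```

```bash
python3 -m jog '{"dp":[[0,0,-0.06],[0.02,0.01,-0.15],[0.1,0.04,-0.22],[0.22,0.09,-0.237],[0.35,0.14,-0.237],[0.48,0.19,-0.237],[0.61,0.25,-0.237],[0.73,0.295,-0.237],[0.787,0.32,-0.237],[0.787,0.32,-0.237]],"dr":[[0,0,0],[0,0,0],[0,0,-0.01],[0,0,-0.02],[0,0,-0.03],[0,0,-0.04],[0,0,-0.05],[0,0,-0.058],[0,0,-0.058],[0,0,-0.058]]}'
python3 -m jog '{"dp":[[0,0,0],[0,0,0],[0,0,0]],"dr":[[0,0,0],[0,0,0],[0,0,0]]}'
python3 go.py 477.7 360.3 80 11
python3 - <<'E'
from h import *
c=read_camera('scene');o=[390,270]
a=c['color'][270:390,390:550,::-1]
cv2.imwrite('pics/s9.png',cv2.resize(a,(800,600),interpolation=2))
C=R.from_euler('z',11,degrees=True).as_matrix();P=lambda *v:C@np.array(v)+[477.7,360.3,0]
f=lambda L:((proj(c,[P(*v) for v in L])-o)*5).round(0).tolist()
print('stand',f([(65,80,30),(65,-80,30),(-65,-80,30),(-65,80,30)]))
z=state()['tcp_pos'][2]-50.8;print('dish',z,f([(35,50,22+z),(35,-50,22+z),(-35,-50,22+z),(-35,50,22+z)]))
E
```

```text
time_s: 41.6
tcp_pos: [476.6, 362.0, 109.1]
tcp_rot: [-0.001, 0.635, 0.773, 0.0]
contact_force: [-0.5, -1.0, -1.9]
gripper_width: 11.9
gripper_force: 40.0
time_s: 41.9
tcp_pos: [477.4, 357.4, 109.6]
tcp_rot: [0.0, 0.637, 0.771, -0.001]
contact_force: [0.7, -0.1, -2.2]
gripper_width: 11.5
gripper_force: 40.0
t 41.9 pos [477.4 357.4 109.6] yaw 10.9 w 11.5 F [ 0.7 -0.1 -2.2]
dp [0.011 0.003 0.118] dr [-0.001  0.002 -0.002]
stand [[507.0, 490.0], [144.0, 369.0], [221.0, 129.0], [565.0, 239.0]]
dish 58.93363382488724 [[483.0, 352.0], [251.0, 276.0], [291.0, 143.0], [516.0, 215.0]]
```

View pics/s9.png

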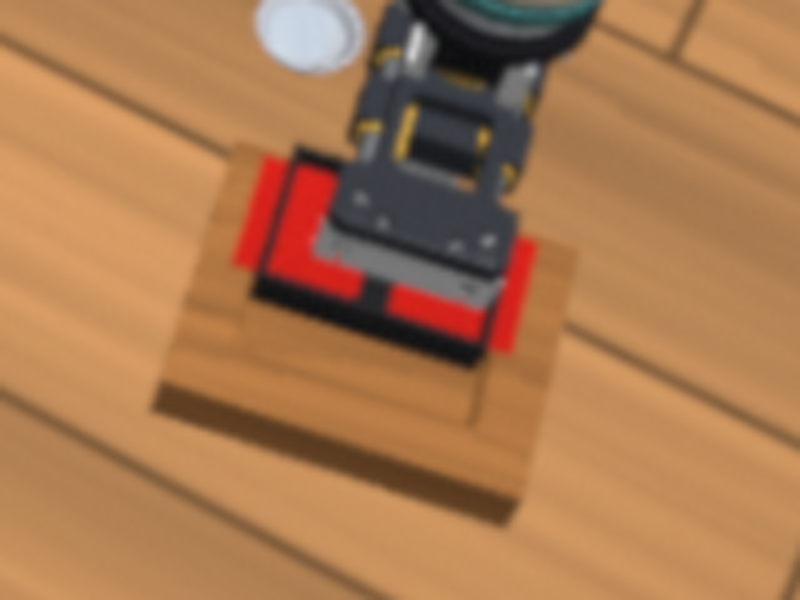

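```bash
python3 -m jog '{"dp":[[0.018,0.003,0.03],[0.018,0.003,0.07],[0.018,0.003,0.1],[0.018,0.003,0.105],[0.018,0.003,0.105],[0.018,0.003,0.105]],"dr":[[0,0,0],[0,0,0],[0,0,0],[0,0,0],[0,0,0],[0,0,0]]}'
python3 -m jog '{"dp":[[0,0,0.01],[0,0,0.02],[0,0,0.03],[0,0,0.035],[0,0,0.035]],"dr":[[0,0,0],[0,0,0],[0,0,0],[0,0,0],[0,0,0]]}'
python3 go.py 477.7 362 68.7 11;python3 -c "
from workcell import *;print(state()['torque'])"
```

```text
time_s: 42.55
tcp_pos: [477.4, 363.9, 83.5]
tcp_rot: [0.0, 0.636, 0.772, 0.0]
contact_force: [0.5, -0.2, -1.8]
gripper_width: 11.8
gripper_force: 40.0
time_s: 43.05
tcp_pos: [477.5, 363.8, 74.6]
tcp_rot: [0.0, 0.636, 0.772, 0.0]
contact_force: [-0.1, 0.9, -2.0]
gripper_width: 11.8
gripper_force: 40.0
t 43.0 pos [477.5 363.8  74.6] yaw 11.0 w 11.8 F [-0.1  0.9 -2. ]
dp [-0.007 -0.001  0.024] dr [ 0. -0.  0.]
[ 0.04517056 -0.27055851 -0.00926941]
```

```bash
python3 -m jog '{"dp":[[0,0,0.008],[0,0,0.016],[0,0,0.022],[0,0,0.026],[0,0,0.028],[0,0,0.028]],"dr":[[0,0,0],[0,0,0],[0,0,0],[0,0,0],[0,0,0],[0,0,0]]}'
python3 go.py 477.7 362 68.7 11
```

```text
time_s: 43.65
tcp_pos: [477.5, 363.8, 68.8]
tcp_rot: [0.0, 0.636, 0.772, 0.0]
contact_force: [-0.7, -0.6, 5.5]
gripper_width: 11.7
gripper_force: 40.0
t 43.6 pos [477.5 363.8  68.8] yaw 11.0 w 11.7 F [-0.7 -0.6  5.5]
dp [-0.007 -0.001  0.   ] dr [0.001 0.    0.   ]
```

Home at z 68.8 with 5.5 N on the floor. Release, lift, back away and check everything for the final time.

```bash
python3 -m jog '{"dp":[[0,0,0],[0,0,0],[0,0,0],[0,0,0],[0,0,-0.06],[0,0,-0.15],[0,0,-0.3],[0,0,-0.45],[0,0,-0.6],[0,0,-0.7]],"dr":[[0,0,0],[0,0,0],[0,0,0],[0,0,0],[0,0,0],[0,0,0],[0,0,0],[0,0,0],[0,0,0],[0,0,0]]}' 45
python3 -m jog '{"dp":[[-0.1,-0.02,0],[-0.25,-0.05,0],[-0.4,-0.1,0],[-0.55,-0.15,0],[-0.7,-0.2,0],[-0.85,-0.25,0],[-0.98,-0.3,0],[-0.98,-0.3,0],[-0.98,-0.3,0]],"dr":[[0,0,0],[0,0,0],[0,0,0],[0,0,0],[0,0,0],[0,0,0],[0,0,0],[0,0,0],[0,0,0]]}'
python3 - <<'E'
from h import *
c=read_camera('scene');t=read_camera('top')
a=c['color'][180:400,200:540,::-1];b=t['color'][120:300,100:380,::-1]
cv2.imwrite('pics/s10.png',np.vstack([cv2.resize(a,(464,300),interpolation=2),cv2.resize(b,(464,298),interpolation=2)]))
E
```

```text
time_s: 44.65
tcp_pos: [477.9, 364.5, 246.8]
tcp_rot: [0.0, 0.636, 0.772, 0.002]
contact_force: [0.7, 0.2, 0.7]
gripper_width: 42.4
gripper_force: 0.0
time_s: 45.55
tcp_pos: [450.9, 108.7, 243.8]
tcp_rot: [0.0, 0.637, 0.771, 0.001]
contact_force: [-0.3, 0.6, 0.6]
gripper_width: 42.5
gripper_force: 0.0
```

View pics/s10.png

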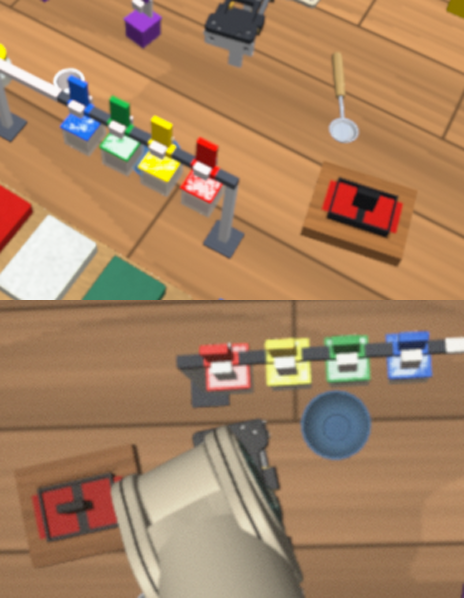

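The picture shows all four hooks inside their bands (red at about (205,170), then yellow, green and blue) and the dish flat in the stand at (365,208). The jar, cup and bowl haven't moved.

```bash
python3 -c "
from workcell import *;print(finish_job())"
```

```text
the job is handed in; nothing more can be done
None
```

Job handed in at about 45 s: the red, yellow, green and blue boxes were hung in that order, each hook within its own colour band, and the dish is seated home in the stand recess; the last pictures show nothing out of place.

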